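# Hang carved blocks on the drying rail and bolt it

### The arm

A 6-joint arm with a two-finger parallel gripper is mounted at the origin on the work surface. World frame = base frame: x ahead of the robot, y to its left, z up, the work surface at z = 0. Lengths are in m, angles in rad, forces in N, time in s.
With the tool pointing down it reaches from about 0.35 to 0.775 m from the base axis. Payload 5.5 kg.
Tool frame: the origin (TCP) lies at the very end of the fingers, on their centre line; the grasp point (between the pads) lies 19 mm behind it; z points along the fingers, y is the direction in which the jaws open and shut (so a half turn about z gives the same grasp; the last joint's range is limited). The gripper opens to 85 mm and grips with 20 to 120 N. Pads are 22 mm wide; open, the fingers measure 114 mm over their backs; the gripper's body (76 mm by 85 mm) begins 54 mm behind the grasp point. The pads swing forward as they close: fully open they stand 13 mm farther back than shut.
Start: joints at [1.008, 0.313, 0.046, 1.304, 0, 1.431], TCP at [0.236, 0.524, 0.231] pointing down, gripper open.
Joint ranges: [-2.76, 2.76], [-0.86, 1.69], [-1.03, 1.26], [-2.2, 2.34], [-1.47, 1.5], [-3.14, 3.14]. Speed limits (rad/s): [2.57, 2.57, 3.14, 3.14, 3.14, 3.14].

### API

Orientations are given as a unit quaternion [w, x, y, z].
In Python, from workcell import get_state, imaging, env, spotter gives the robot as it stands.
- The arm moves only by the tool play_rows, never from a script. Its argument "moves" is a list of rows, each an object with "claw": the finger opening in cm, from 0 to 8.54; "delta_pos": the shift along the tool's x, y, z in cm, a list of three; "twist": the turn about the tool's z in degrees. A call has 1 to 12 rows; each row is the pose to reach, as a shift and turn from the pose commanded when the call began, along the tool's axes at that moment; what a row does not reach only later rows make up. A row lasts 1/8 s, in which the tool goes at most 62.5 mm and 10.7 degrees, less where a joint would pass 70% of its speed; a pose out of reach is approached as far as the arm can. A call with a gripper value outside its range is refused whole. The fingers move at their own pace and stop on an object; "force" is the grip in N (left out, the last holds). Time passes only in rows, so rows that repeat a pose let the fingers close. It gives the time, the measured TCP pose, the force and the opening at its end, in the units of the state.
- get_state(): the state, without advancing time (a new reading comes with each control period).
- imaging.read_camera(name): name is "side" or "top" or "wrist"; returns the picture (400x640x3 uint8, red, green, blue); there is no depth.
- imaging.camera_info(name): a dict with "fx", "fy", "cx", "cy" (pixels), "world_to_cam" (4x4, takes a point from world to camera coordinates). Camera axes: x right, y down, z forward; pixel columns grow to the right and rows downward; lengths in m; the calibration is good to about 2 mm. A picture is of the moment at which its call begins: read the wrist's pose just before it. camera_info takes no time and is no camera call; for the wrist camera it gives the pose at the moment of the call.
- env.hand_in(): hands the job in, once; it reports no verdict.
Trained networks look in the newest picture that a camera, given by its name, has taken for a name from the list of things; names that differ only in an ending like _2 or _b are one class to them, and where a whole thing is asked for, a point or a joint stands for the part that bears it (a point fixed in the world has none). Each returns a list of dicts, best first, with "conf" (0 to 1); they miss things now and then, are a little off and sometimes report something else, mostly with a low value. They report only what shows in the picture. A call takes as long as a camera call. They do not tell look-alikes from the thing itself.
- spotter.spot_in(camera, query): "extent" ([left, top, right, bottom] in pixels, round what is visible of it).
The state is a dict: "clock": time; "joint_pos": joint angles; "qvel": joint speeds; "tau": joint torques, N m; "tcp_pos": TCP position; "orientation": TCP orientation; "wrist_force": force on the tool from outside, world axes, zero at the start; "ft_torque": the same for the moment, N m; "finger_gap": finger opening in m.
Only numpy, scipy, OpenCV 4.12 (cv2) and the standard library are available. Lean on these libraries where they do the work, as an engineer would, in place of code of your own. Each camera call takes 0.05 s, during which the arm holds its last target. There are 200 camera calls.

### The job

Open the drying rack by turning its cam knob until the sprung bolt is held back, thread every carved block's hanger over the open end of the rail, and slide them all along past the bolt so that they hang freely on the rail with none left on the bench. Once all hang there, turn the knob until the bolt's roller drops fully into the cam's notch, so that the bolt shuts the blocks in. Leave the other things on the bench where they are.

Things in the scene. Friction and masses are not known exactly. Their poses are not given: they have to be found in the camera images.
- rack: fixed drying rack. Origin on the bench under the rail, at the stop face of its end post; y runs along the rail from the post (0) to its open end (287 mm), x points to the lock's side, z up. Rail: aluminium bar 22 mm wide (x -11 to 11), underside 92, top 106 mm above the bench, carried only by the post (60 wide, 30 deep, 130 mm tall, at y below 0)
- rail_stop (a point): middle of the rail's top face at the post (rack y = 0), 106 mm above the bench. Between post and bolt there are 247 mm: four 54 mm blocks fit side by side
- rail_end (a point): middle of the rail's top face at its open end (rack y = 287 mm), 106 mm above the bench; its axes are the rack's. Beside it stands the grey lock housing (rack x 77 to 187, y 226 to 288 mm), 45 mm tall, with the bolt and the cam on it
- knob_grip (a point): on the vertical axis of cam and knob (rack x 120, y 257 mm), 106 mm above the bench, the height to grip. Knob: black bar 64 long, 14 mm thick, from 74 to 118 mm above the bench, on a steel cam disc of 100 mm diameter, top at 75 mm. These axes turn with the knob: the bar lies along y, so fingers close along x; the disc's one notch is on its +x side
- cam (a joint): angle of cam and knob, rad, -1.5 to 1.5, counterclockwise from above positive. 0: the notch faces the bolt's roller, bar parallel to the rail, roller in the notch. Turned either way the notch's flank lifts the roller (0.1 N m); beyond 0.9 it is on the round rim and the knob stays where left. Coming back, the roller starts down the flank at 0.8, pulls the cam on, and is fully in below 0.2
- bolt (a joint): travel of the sprung bolt, m, along rack x away from the rail. 0: dropped, its nose reaches to rack x = 34 mm, across the blocks' way (46 to 86 mm above the bench, rack y 247 to 267 mm). About 0.016: held back by the cam's rim, nose at x = 50 mm, and a centred block (reaching x = 44) passes. Spring 2.4 to 3.7 N towards 0
- bolt_nose (a point): top of the bolt's nose at its end towards the rail, 86 mm above the bench
- hanger1: loose hanger, maybe absent, standing on the bench: carved wooden block 88 (own x) x 54 (y) x 28 mm with a steel stirrup, 0.2 kg. Origin: centre of the block's underside. Window above the block for the rail, which passes along own y: 30 mm wide (x -15 to 15), heights 28 to 66 mm. Grip tab on top: 12 mm thick (x), 30 long (y), heights 72 to 112: pinch it from above, closing along x
- hanger2: loose hanger just like hanger1 (same sizes, origin and axes; half a turn about z makes no difference). The stirrup's uprights are 4 mm thick and 22 mm long (y), its cross bar 38 mm wide at heights 66 to 72 mm. Maybe absent
- hanger3: loose hanger just like hanger1 (same sizes, origin and axes). Hanging on the rail, its origin is 40 mm above the bench and its y axis along the rail, either way round. Maybe absent
- hanger4: loose hanger just like hanger1 (same sizes, origin and axes). Maybe absent
- jar: bystander, leave it alone: amber glass jar with white lid, 68 mm diameter, 85 mm tall; origin at its underside
- handpiece: bystander, leave it alone: black rotary carving handpiece lying down, 165 mm long, 42 mm thick; origin at its underside
- offcut: bystander, leave it alone: dark wooden offcut, 60 x 90 x 30 mm; origin at its underside
Things that resemble listed ones, but are neither listed nor needed, are in the scene too. What is shaped like the hanger2 but blue or yellow is not meant.

How it is judged:
By the outcome, as a careful person would: the job done as asked, in the order asked, and still so for the second after the job is handed in, with the robot touching nothing.
Of hanger1, hanger2, hanger3, hanger4 only 3 to 4 are there at a start; the rules pass over those that are not, and their reading is None.
At some moment in a run one of hanger1, hanger2, hanger3, hanger4 may be knocked a few centimetres aside while the robot is not near it.
It also fails if it takes over 208 s, if anything falls off the work surface, if the arm or the gripper's body presses on something with over 40 N, if the wrist force passes 120 N, or if a joint passes its speed limit or range.

## Working session

There is one attempt and no reset: what is moved stays moved. The work goes in short steps, Python scripts to look and compute and a tool call to move; the robot and the scene stay as the last step left them, time stands still between calls to the robot, and variables do not carry over. Pictures are saved under pics/ and viewed, about 12 in all and at most 16, crops included, and the job is handed in when it is done.

Besides the shell and the picture viewer there is one more tool, called after "Call:" in YAML: its name, and indented under it one key for each argument. play_rows: Moves the arm, as the interface text tells. Its arguments: {"type":"object","properties":{"moves":{"type":"array"},"force":{"type":"number"}},"required":["moves"]}

```bash
mkdir -p pics; ls; cat > h.py <<'E'
import numpy as np, cv2
from workcell import get_state, imaging, env, spotter
def ray(cam,u,v,z,info=None):
    i=info or imaging.camera_info(cam); T=np.linalg.inv(i["world_to_cam"])
    d=T[:3,:3]@np.array([(u-i["cx"])/i["fx"],(v-i["cy"])/i["fy"],1]); o=T[:3,3]
    return (o+d*(z-o[2])/d[2])
def proj(cam,p,info=None):
    i=info or imaging.camera_info(cam); q=np.array(i["world_to_cam"])@np.append(p,1)
    return np.array([i["fx"]*q[0]/q[2]+i["cx"],i["fy"]*q[1]/q[2]+i["cy"]])
def snap(cam,name):
    im=imaging.read_camera(cam); cv2.imwrite(f"pics/{name}.png",im[:,:,::-1]); return im
E
python3 - <<'E'
from h import *
np.set_printoptions(precision=4,suppress=True)
for c in("top","side"):
    snap(c,c+"0"); i=imaging.camera_info(c); T=np.linalg.inv(i["world_to_cam"]); print(c,i["fx"],T)
    for q in("hanger1","rack","knob_grip","bolt_nose","jar","handpiece","offcut"):
        print(q,[(np.round(d["extent"]).tolist(),round(d["conf"],2)) for d in spotter.spot_in(c,q)])
print(get_state())
E
```

```text
pics
top 445.1069274876081 [[-0.0248 -0.9841  0.1758  0.3532]
 [-0.9997  0.0236 -0.0089 -0.0118]
 [ 0.0046 -0.1759 -0.9844  1.3202]
 [ 0.      0.      0.      1.    ]]
hanger1 [([125.0, 186.0, 164.0, 208.0], 0.92), ([213.0, 240.0, 235.0, 265.0], 0.87), ([175.0, 184.0, 200.0, 218.0], 0.86), ([164.0, 235.0, 195.0, 268.0], 0.8), ([218.0, 188.0, 245.0, 221.0], 0.76), ([256.0, 268.0, 276.0, 304.0], 0.66)]
rack [([296.0, 157.0, 419.0, 242.0], 0.95), ([296.0, 168.0, 333.0, 197.0], 0.72), ([220.0, 187.0, 242.0, 222.0], 0.55)]
knob_grip [([297.0, 168.0, 330.0, 203.0], 0.9)]
bolt_nose [([310.0, 156.0, 318.0, 210.0], 0.7)]
jar [([200.0, 143.0, 227.0, 174.0], 0.64)]
handpiece [([466.0, 198.0, 489.0, 255.0], 0.75)]
offcut [([238.0, 124.0, 268.0, 156.0], 0.75)]
side 426.12818586225563 [[ 0.8962 -0.2905  0.3353  0.1341]
 [-0.4434 -0.6103  0.6564 -0.8957]
 [ 0.014  -0.737  -0.6758  1.0109]
 [ 0.      0.      0.      1.    ]]
hanger1 [([219.0, 190.0, 253.0, 227.0], 0.95), ([241.0, 163.0, 271.0, 196.0], 0.76), ([266.0, 118.0, 279.0, 149.0], 0.72), ([280.0, 157.0, 303.0, 189.0], 0.71), ([230.0, 142.0, 255.0, 176.0], 0.7), ([270.0, 134.0, 294.0, 168.0], 0.67)]
rack [([298.0, 186.0, 391.0, 304.0], 0.79)]
knob_grip [([321.0, 191.0, 350.0, 215.0], 0.63)]
bolt_nose [([277.0, 156.0, 301.0, 190.0], 0.58)]
jar [([313.0, 136.0, 331.0, 168.0], 0.68)]
handpiece [([345.0, 344.0, 406.0, 366.0], 0.89)]
offcut [([331.0, 163.0, 362.0, 181.0], 0.91)]
{'clock': 0.8, 'joint_pos': array([ 1.0084,  0.3132,  0.0461,  1.3036, -0.    ,  1.4312]), 'qvel': array([ 0.0004,  0.0007, -0.0004,  0.0007,  0.0006, -0.0014]), 'tau': array([  0.0006, -48.0391,  29.8794,  -0.0003,  -0.0001,   0.    ]), 'tcp_pos': array([0.2359, 0.5244, 0.2313]), 'orientation': array([0.    , 0.2098, 0.9777, 0.0001]), 'wrist_force': array([-0.4119,  0.2743, -0.1025]), 'ft_torque': array([-0.0124,  0.0411, -0.0274]), 'finger_gap': 0.0856460138082825}
```

View pics/top0.png

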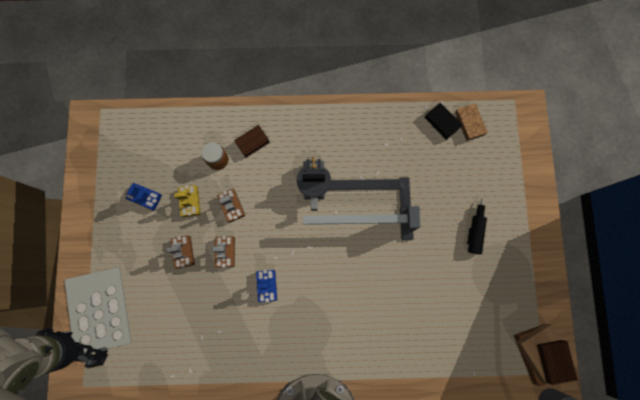

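View pics/side0.png

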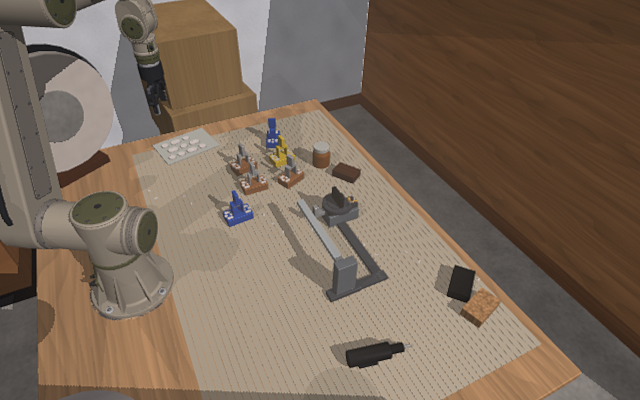

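Brown hangers in the top view: (231,206), (181,252) and (225,252). Look-alikes to avoid: yellow (188,202), blue (144,196) and blue (266,286). The rail's open end is at about (305,218), the post at (413,218) and the knob at (314,178). I'll check these in close crops.

```bash
python3 - <<'E'
from h import *
im=cv2.imread("pics/top0.png")
a=cv2.resize(im[175:280,155:255],None,fx=4,fy=4,interpolation=cv2.INTER_CUBIC)
b=cv2.resize(im[150:250,290:430],None,fx=4,fy=4,interpolation=cv2.INTER_CUBIC)
c=np.zeros((820,560,3),np.uint8); c[:420,:400]=a; c[420:,:560]=b
c=np.zeros((420,800,3),np.uint8); c[:,:380]=a[:,:380]; c[:400,384:]=b[:,:416]
cv2.imwrite("pics/crop1.png",c)
for n,p in dict(brown1=(231,206),brown2=(181,252),brown3=(225,252)).items(): print(n,ray("top",*p,.03).round(3))
print("rail end",ray("top",304,218,.106).round(4),"stop",ray("top",408,218,.106).round(4),"knob",ray("top",314,178,.118).round(4))
print(imaging.camera_info("wrist")["fx"])
E
```

```text
brown1 [0.594 0.232 0.03 ]
brown2 [0.462 0.375 0.03 ]
brown3 [0.459 0.248 0.03 ]
rail end [0.541  0.0163 0.106 ] stop [ 0.5341 -0.2708  0.106 ] knob [ 0.6508 -0.0139  0.118 ]
310.76543149542
```

View pics/crop1.png

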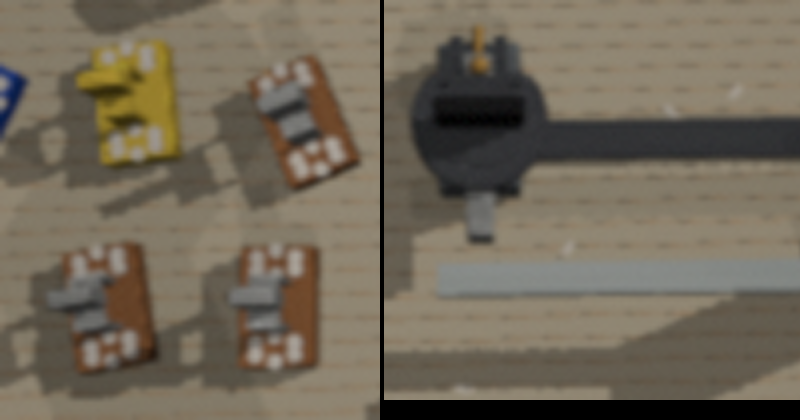

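Call:
play_rows:
  moves:
    - {"claw": 5,"delta_pos": [-60.3,-32,-10],"twist": 67}
    - {"claw": 5,"delta_pos": [-60.3,-32,-10],"twist": 67}
    - {"claw": 5,"delta_pos": [-60.3,-32,-10],"twist": 67}
    - {"claw": 5,"delta_pos": [-60.3,-32,-10],"twist": 67}
    - {"claw": 5,"delta_pos": [-60.3,-32,-10],"twist": 67}
    - {"claw": 5,"delta_pos": [-60.3,-32,-10],"twist": 67}
    - {"claw": 5,"delta_pos": [-60.3,-32,-10],"twist": 67}
    - {"claw": 5,"delta_pos": [-60.3,-32,-10],"twist": 67}
    - {"claw": 5,"delta_pos": [-60.3,-32,-10],"twist": 67}
    - {"claw": 5,"delta_pos": [-60.3,-32,-10],"twist": 67}
    - {"claw": 5,"delta_pos": [-60.3,-32,-10],"twist": 67}
    - {"claw": 5,"delta_pos": [-60.3,-32,-10],"twist": 67}

```text
clock: 2.3
tcp_pos: [0.6568, -0.0191, 0.3294]
orientation: [-0.0, 0.716, 0.698, -0.0]
wrist_force: [-0.2, 0.8, 0.0]
finger_gap: 0.05
```

```bash
python3 - <<'E'
from h import *
np.set_printoptions(precision=4,suppress=True)
i=imaging.camera_info("wrist"); im=snap("wrist","w1"); s=get_state()
print(s["tcp_pos"],s["orientation"],s["joint_pos"],s["finger_gap"]); print(np.linalg.inv(i["world_to_cam"]),i["cx"],i["cy"])
for n,p in dict(knob=(.655,-.015,.118),end=(.541,.016,.106),stop=(.534,-.271,.106)).items(): print(n,proj("wrist",p,i))
print([(d["extent"],d["conf"]) for d in spotter.spot_in("wrist","knob_grip")])
E
```

```text
[ 0.6557 -0.0172  0.3298] [-0.0006  0.7158  0.6983 -0.0004] [-0.1486  0.4952  0.5578  1.6347  0.0001  1.4471] 0.04986988619851947
[[ 0.9996 -0.0264 -0.0093  0.6592]
 [-0.0279 -0.9652 -0.26    0.0465]
 [-0.0021  0.2602 -0.9656  0.4717]
 [ 0.      0.      0.      1.    ]] 321.17652168265624 201.43086712076556
knob [319.6197 173.099 ]
end [221.1336 147.6872]
stop [238.9619 354.0645]
[([280.4, 126.2, 347.9, 204.3], 0.79)]
```

View pics/w1.png

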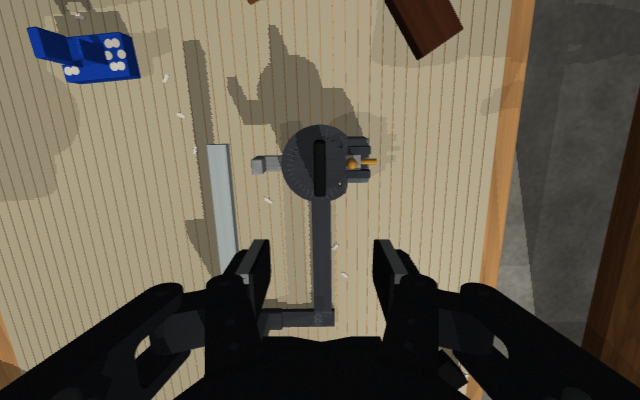

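The wrist view shows the rail's open end at (218,145) and the knob bar at (320,168). The bar lies parallel to the rail, with the bolt on its left. Next I'll measure these edges more precisely.

```bash
python3 - <<'E'
from h import *
np.set_printoptions(precision=4,suppress=True)
im=cv2.imread("pics/w1.png")
# rail: bluish grey
d=im.astype(int); m=((d[:,:,0]-d[:,:,2])>5)&(d.sum(2)>300); m[:,:190]=0; m[:,250:]=0; m[:138]=0; m[262:]=0
m=m.astype(np.uint8); n,l,st,_=cv2.connectedComponentsWithStats(m); k=1+st[1:,4].argmax(); m=l==k; print(st[k])
L=[];R=[]
for r in range(150,255,3):
    c=np.where(m[r])[0]; L.append(ray("wrist",c[0]-.5,r,.106)); R.append(ray("wrist",c[-1]+.5,r,.106))
L=np.array(L);R=np.array(R);C=(L+R)/2
p=np.polyfit(C[:,1],C[:,0],1); print("width",np.mean(R[:,0]-L[:,0]),"slope dx/dy",p, "L",np.polyfit(L[:,1],L[:,0],1)[0],np.polyfit(R[:,1],R[:,0],1)[0])
e=ray("wrist",218,st[k][1]-.5,.106); ye=e[1]; print("end",np.polyval(p,ye),ye)
yaw=-np.arctan(p[0]); cs,sn=np.cos(yaw),np.sin(yaw)
E0=np.array([np.polyval(p,ye),ye]); Rm=np.array([[cs,-sn],[sn,cs]])
print("yaw",np.degrees(yaw),"stop",E0+Rm@[0,-.287],"knob pred",E0+Rm@[.120,-.030])
g=d.sum(2); 
for r in (150,160,170,180): print(r,g[r,300:340])
print(g[130:205,320])
E
```

```text
[210 158   4   7  18]Traceback (most recent call last):
  File "<stdin>", line 9, in <module>
IndexError: index 0 is out of bounds for axis 0 with size 0
```

```bash
python3 - <<'E'
from h import *
np.set_printoptions(precision=4,suppress=True)
im=cv2.imread("pics/w1.png"); 
hsv=cv2.cvtColor(cv2.GaussianBlur(im,(3,3),0),cv2.COLOR_BGR2HSV)
print(im[180,205:235].tolist())
S=hsv[:,:,1].astype(int); 
L=[];R=[]
for r in range(155,250,3):
    c0=np.interp(r,[145,265],[218,229]); row=S[r]; ok=row<45
    a=int(c0)
    while ok[a-1]: a-=1
    b=int(c0)
    while ok[b+1]: b+=1
    L.append(ray("wrist",a-.5,r,.106));R.append(ray("wrist",b+.5,r,.106))
L=np.array(L);R=np.array(R);C=(L+R)/2
p=np.polyfit(C[:,1],C[:,0],1); print("width",np.mean(R[:,0]-L[:,0]),p,np.polyfit(L[:,1],L[:,0],1)[0],np.polyfit(R[:,1],R[:,0],1)[0])
print(S[138:155,218])
r=138
while S[r,218]>=45 : r+=1
ye=ray("wrist",218,r-.5,.106)[1]
yaw=-np.arctan(p[0]); cs,sn=np.cos(yaw),np.sin(yaw)
E0=np.array([np.polyval(p,ye),ye]); Rm=np.array([[cs,-sn],[sn,cs]])
print("yaw",np.degrees(yaw),"end",E0,"stop",E0+Rm@[0,-.287],"knob pred",E0+Rm@[.120,-.030])
g=im.astype(int).sum(2)
for r in (145,155,170,185): print(r,g[r,304:336])
print(g[130:205,320])
E
```

```text
[[84, 103, 111], [84, 103, 111], [84, 104, 111], [83, 102, 110], [84, 104, 111], [115, 126, 127], [160, 162, 154], [160, 164, 155], [160, 165, 156], [160, 165, 156], [159, 163, 155], [160, 163, 155], [160, 161, 154], [159, 162, 155], [160, 163, 156], [161, 164, 157], [162, 165, 157], [162, 166, 158], [163, 166, 156], [165, 168, 160], [166, 169, 161], [163, 166, 159], [161, 163, 156], [149, 152, 145], [112, 114, 108], [82, 84, 80], [87, 91, 88], [107, 123, 128], [117, 147, 162], [102, 134, 155]]
width 0.027459811158607163 [0.0074 0.5338] 0.008656250588260576 0.006143797512780615
[78 77 74 71 69 55 19 14 12 11 11 12 11 11 11 14 12]
yaw -0.42405000077939803 end [0.534 0.024] stop [ 0.5318 -0.263 ] knob pred [ 0.6537 -0.0069]
145 [101 105 102 104 104 105 107 106  96  65  36  43  51  52  55  59  53  58
  59  59  42  81 147 149 145 147 147 146 148 149 147 148]
155 [ 99 100  99 100 101  97 101 104  98  80  32  40  53  49  53  53  53  56
  50  54  38  81 142 143 142 144 143 141 146 142 142 142]
170 [161 162 160 147 101 100 103 103 100  86  24  39  43  44  52  51  50  56
  53  52  45  67 117 142 145 142 141 144 144 147 145 143]
185 [155 156 154 152 155 153 158 153 157 124  32  37  46  51  50  55  51  49
  56  51  42  69 117 141 140 140 144 140 138 143 141 144]
[123 128 126 101 103 102 100  88  96  63  15  12  22  37  49  53  56  62
  55  60  58  55  59  59  54  53  53  59  53  50  55  57  54  56  56  55
  58  59  50  56  50  54  50  56  55  52  52  57  47  55  49  54  49  54
  50  51  51  48  53  55  52  51  51  49  48  48  78 148 149 149 154 154
 155 154 154]
```

```bash
cat >> h.py <<'E'
def railfit(cam,im,rows,info=None,c0=(145,218,265,229),thr=360):
    """rail top edges in a wrist picture with +y up; returns centre-line fit and width"""
    g=im.astype(int).sum(2); L=[];R=[]
    for r in rows:
        a=b=int(np.interp(r,c0[0::2],c0[1::2]))
        while g[r,a-1]>thr and im[r,a-1].astype(int).ptp()<25: a-=1
        while g[r,b+1]>thr and im[r,b+1].astype(int).ptp()<25: b+=1
        L.append(ray(cam,a-.5,r,.106,info));R.append(ray(cam,b+.5,r,.106,info))
    L=np.array(L);R=np.array(R);C=(L+R)/2
    return np.polyfit(C[:,1],C[:,0],1),np.median(R[:,0]-L[:,0]),np.polyfit(L[:,1],L[:,0],1),np.polyfit(R[:,1],R[:,0],1)
E
sed -i 's/im\[r,\([ab][+-]1\)\].astype(int).ptp()/np.ptp(im[r,\1].astype(int))/g' h.py
python3 - <<'E'
from h import *
np.set_printoptions(precision=4,suppress=True)
im=cv2.imread("pics/w1.png")
p,w,l,r=railfit("wrist",im,range(155,235,2)); print(p,w,l,r)
for z in(.106,):
  ye=ray("wrist",218,143.5,z)[1]
yaw=-np.arctan(p[0]); cs,sn=np.cos(yaw),np.sin(yaw)
E0=np.array([np.polyval(p,ye),ye]); Rm=np.array([[cs,-sn],[sn,cs]])
print("yaw",np.degrees(yaw),"end",E0,"knob pred",E0+Rm@[.120,-.030])
for z in(.118,):
  print("knob",ray("wrist",319.3,142.5,z),ray("wrist",319.3,196.3,z))
  print([ray("wrist",c,170,z)[0] for c in(313.2,325.2)])
E
```

```text
[0.0085 0.5321] 0.022591350215511286 [0.0085 0.5208] [0.0084 0.5435]
yaw -0.48468256951553057 end [0.5323 0.024 ] knob pred [ 0.6521 -0.007 ]
knob [0.6533 0.0232 0.118 ] [ 0.6517 -0.0392  0.118 ]
[np.float64(0.6454894545036034), np.float64(0.6592942327805167)]
```

Call:
play_rows:
  moves:
    - {"claw": 5,"delta_pos": [0.9,-0.35,6],"twist": -1}
    - {"claw": 5,"delta_pos": [0.9,-0.35,12],"twist": -1}
    - {"claw": 5,"delta_pos": [0.9,-0.35,18],"twist": -1}
    - {"claw": 5,"delta_pos": [0.9,-0.35,21],"twist": -1}
    - {"claw": 5,"delta_pos": [0.9,-0.35,24.1],"twist": -1}
    - {"claw": 5,"delta_pos": [0.9,-0.35,24.1],"twist": -1}
    - {"claw": 5,"delta_pos": [0.9,-0.35,24.1],"twist": -1}
    - {"claw": 5,"delta_pos": [0.9,-0.35,24.1],"twist": -1}

```text
clock: 3.4
tcp_pos: [0.6524, -0.0054, 0.0926]
orientation: [0.001, 0.708, 0.706, 0.001]
wrist_force: [0.8, -0.6, 0.5]
finger_gap: 0.0502
```

Call:
play_rows:
  moves:
    - {"claw": 1,"delta_pos": [0,0,0],"twist": 0}
    - {"claw": 1,"delta_pos": [0,0,0],"twist": 0}
    - {"claw": 1,"delta_pos": [0,0,0],"twist": 0}
    - {"claw": 1,"delta_pos": [0,0,0],"twist": 0}
    - {"claw": 1,"delta_pos": [0,0,0],"twist": 0}
    - {"claw": 1,"delta_pos": [0,0,0],"twist": 0}
    - {"claw": 1,"delta_pos": [0,0,0],"twist": 0}
    - {"claw": 1,"delta_pos": [0,0,0],"twist": 0}
  force: 40

```text
clock: 4.4
tcp_pos: [0.6546, -0.0057, 0.0916]
orientation: [0.002, 0.708, 0.706, 0.003]
wrist_force: [6.7, 1.1, -1.0]
finger_gap: 0.0134
```

Call:
play_rows:
  moves:
    - {"claw": 1,"delta_pos": [-0.1,0.2,0],"twist": -5}
    - {"claw": 1,"delta_pos": [-0.1,0.2,0],"twist": -12}
    - {"claw": 1,"delta_pos": [-0.1,0.2,0],"twist": -19}
    - {"claw": 1,"delta_pos": [-0.1,0.2,0],"twist": -26}
    - {"claw": 1,"delta_pos": [-0.1,0.2,0],"twist": -33}
    - {"claw": 1,"delta_pos": [-0.1,0.2,0],"twist": -40}
    - {"claw": 1,"delta_pos": [-0.1,0.2,0],"twist": -47}
    - {"claw": 1,"delta_pos": [-0.1,0.2,0],"twist": -54}
    - {"claw": 1,"delta_pos": [-0.1,0.2,0],"twist": -61}
    - {"claw": 1,"delta_pos": [-0.1,0.2,0],"twist": -68}
    - {"claw": 1,"delta_pos": [-0.1,0.2,0],"twist": -68}
    - {"claw": 1,"delta_pos": [-0.1,0.2,0],"twist": -68}

```text
clock: 5.9
tcp_pos: [0.6498, -0.009, 0.0915]
orientation: [-0.002, 0.194, 0.981, -0.002]
wrist_force: [-13.6, -6.7, 11.5]
finger_gap: 0.0131
```

Call:
play_rows:
  moves:
    - {"claw": 1,"delta_pos": [0,0,0],"twist": 0}
    - {"claw": 5,"delta_pos": [0,0,0],"twist": 0}
    - {"claw": 5,"delta_pos": [0,0,0],"twist": 0}
    - {"claw": 5,"delta_pos": [0,0,0],"twist": 0}
    - {"claw": 5,"delta_pos": [0,0,0],"twist": 0}
    - {"claw": 5,"delta_pos": [0,0,-6],"twist": 0}
    - {"claw": 5,"delta_pos": [0,0,-12],"twist": 0}
    - {"claw": 5,"delta_pos": [0,0,-18],"twist": 0}
    - {"claw": 5,"delta_pos": [0,0,-24],"twist": 0}
    - {"claw": 5,"delta_pos": [0,0,-24],"twist": 68}
    - {"claw": 5,"delta_pos": [0,0,-24],"twist": 68}
    - {"claw": 5,"delta_pos": [0,0,-24],"twist": 68}

```text
clock: 7.4
tcp_pos: [0.6534, -0.0067, 0.3304]
orientation: [0.0, 0.46, 0.888, 0.0]
wrist_force: [0.1, 0.1, 0.6]
finger_gap: 0.0499
```

```bash
python3 - <<'E'
from h import *
snap("wrist","w2")
E
```

Call:
play_rows:
  moves:
    - {"claw": 5,"delta_pos": [35.2,8.6,0],"twist": 35.7}
    - {"claw": 5,"delta_pos": [35.2,8.6,0],"twist": 35.7}
    - {"claw": 5,"delta_pos": [35.2,8.6,0],"twist": 35.7}
    - {"claw": 5,"delta_pos": [35.2,8.6,0],"twist": 35.7}
    - {"claw": 5,"delta_pos": [35.2,8.6,0],"twist": 35.7}
    - {"claw": 5,"delta_pos": [35.2,8.6,0],"twist": 35.7}
    - {"claw": 5,"delta_pos": [35.2,8.6,0],"twist": 35.7}
    - {"claw": 5,"delta_pos": [35.2,8.6,0],"twist": 35.7}
    - {"claw": 5,"delta_pos": [35.2,8.6,0],"twist": 35.7}

```text
clock: 8.57
tcp_pos: [0.5192, 0.3284, 0.3303]
orientation: [0.0, 0.708, 0.706, -0.0]
wrist_force: [-0.2, 0.1, -0.3]
finger_gap: 0.05
```

```bash
python3 - <<'E'
from h import *
np.set_printoptions(precision=4,suppress=True)
im=snap("wrist","w3"); s=get_state(); print(s["tcp_pos"],s["orientation"])
np.save("w3.npy",imaging.camera_info("wrist")["world_to_cam"])
print([(np.round(d["extent"]).tolist(),round(d["conf"],2)) for d in spotter.spot_in("wrist","hanger1")])
c=np.hstack([im[:,:,::-1],cv2.imread("pics/w2.png")[100:260,200:420].repeat(1,0) if 0 else np.zeros((400,1,3),np.uint8)])
w2=cv2.resize(cv2.imread("pics/w2.png")[100:300,200:460],None,fx=1,fy=1)
out=np.zeros((600,640,3),np.uint8); out[:400]=im[:,:,::-1]; out[400:,:260]=w2
cv2.imwrite("pics/v3.png",out)
E
```

```text
[0.5193 0.3283 0.3303] [ 0.0001  0.7086  0.7056 -0.    ]
[([339.0, 193.0, 405.0, 251.0], 0.86), ([355.0, 118.0, 418.0, 166.0], 0.78), ([255.0, 192.0, 310.0, 248.0], 0.67), ([375.0, 2.0, 441.0, 80.0], 0.64), ([250.0, 105.0, 315.0, 155.0], 0.62), ([438.0, 371.0, 461.0, 382.0], 0.38)]
```

View pics/v3.png

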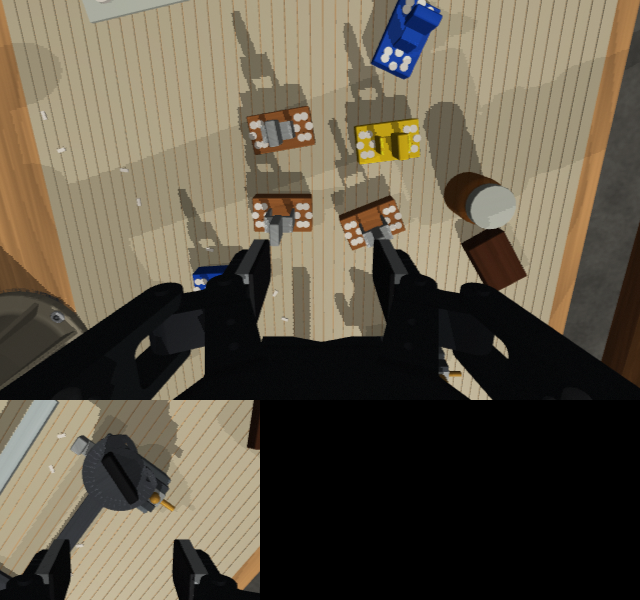

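w3 shows three brown hangers at about (281,130), (282,213) and (372,223). Yellow and blue ones are at (388,142) and (408,35). The inset shows the bolt drawn back. Next I'll fit the block poses.

```bash
cat >> h.py <<'E'
from scipy.optimize import minimize
def box(x,y,a,lx,ly,z0,z1,ox=0):
    c,s=np.cos(a),np.sin(a)
    return np.array([[x+c*u-s*v,y+s*u+c*v,z] for z in(z0,z1) for u in(-lx/2+ox,lx/2+ox) for v in(-ly/2,ly/2)])
def hull(pts,info,sh,k=4):
    q=np.array([proj("",p,info) for p in pts])*k
    m=np.zeros((sh[0]*k,sh[1]*k),np.uint8); cv2.fillConvexPoly(m,cv2.convexHull(q.astype(np.float32)).astype(np.int32),1)
    return cv2.resize(m.astype(np.float32),(sh[1],sh[0]),interpolation=cv2.INTER_AREA)
def masks(im):
    hsv=cv2.cvtColor(im,cv2.COLOR_RGB2HSV); g=im.astype(int).sum(2); H,S=hsv[:,:,0],hsv[:,:,1]
    brown=(S>115)&(H<20)&(g<420); return brown,(S<75)&(np.abs(im[:,:,0].astype(int)-im[:,:,2])<45)
def fit(im,info,uv,z=0.,a0=0.):
    """pose (x,y,yaw) of the brown block near pixel uv, underside at z"""
    brown,grey=masks(im); u,v=map(int,uv); y0,x0=max(0,v-60),max(0,u-60)
    sl=(slice(y0,v+60),slice(x0,u+60)); B=brown[sl].astype(np.uint8); G=grey[sl]
    B=cv2.morphologyEx(B,cv2.MORPH_OPEN,np.ones((2,2),np.uint8))
    i=dict(info); i["cx"]-=x0; i["cy"]-=y0
    d=cv2.distanceTransform(1-B,cv2.DIST_L2,3)
    W=np.where(G,0.,1.)   # grey/white: no vote
    # only the blob nearest to uv counts
    C=cv2.dilate(B,np.ones((9,9)));n,l=cv2.connectedComponents(C); lab=l[v-y0-3:v-y0+4,u-x0-3:u-x0+4]; k=np.bincount(lab[lab>0]).argmax()
    B=B*(l==k)
    def cost(p):
        m=hull(box(p[0],p[1],p[2],.088,.054,z,z+.028),i,B.shape); return (W*np.abs(m-B)).sum()
    s=ray("",u,v,z+.028,info); best=None
    for a in np.radians([-30,-15,0,15,30])+a0:
        r=minimize(cost,[s[0],s[1],a],method="Nelder-Mead",options=dict(initial_simplex=[[s[0],s[1],a],[s[0]+.012,s[1],a],[s[0],s[1]+.012,a],[s[0],s[1],a+.2]],xatol=1e-4,fatol=.2))
        if best is None or r.fun<best.fun: best=r
    return best.x,best.fun,int(B.sum())
def overlay(im,info,ps,z=0):
    o=im[:,:,::-1].copy()
    for p in ps:
        for b in(box(*p,.088,.054,z,z+.028),box(*p,.012,.030,z+.072,z+.112)):
            q=np.array([proj("",k,info) for k in b])
            cv2.polylines(o,[cv2.convexHull(q.astype(np.float32)).astype(np.int32)],True,(0,255,0),1)
            cv2.polylines(o,[q[[4,5,7,6]].astype(np.int32)],True,(0,255,255),1)
    return o
def move(x,y,z,ang,s=None):
    """tool-frame shift (cm) and twist (deg) from the present pose to world x,y,z with jaw axis at ang deg"""
    s=s or get_state(); from scipy.spatial.transform import Rotation as R
    w,a,b,c=s["orientation"]; M=R.from_quat([a,b,c,w]).as_matrix()
    t=np.degrees(np.arctan2(M[1,1],M[0,1]))-ang; t=(t+90)%180-90
    return (M.T@(np.array([x,y,z])-s["tcp_pos"])*100).round(2),round(t,1)
E
python3 - <<'E'
from h import *
im=cv2.imread("pics/w3.png")[:,:,::-1].copy(); i=dict(imaging.camera_info("wrist"))
P=[]
for uv in((281,140),(282,205),(372,213)):
    p,f,n=fit(im,i,uv); P.append(p); print(p[:2].round(4),np.degrees(p[2]).round(1),f.round(1),n)
    print(move(p[0],p[1],.2,np.degrees(p[2])))
o=overlay(im,i,P)[90:270,220:430]; cv2.imwrite("pics/ov3.png",cv2.resize(o,None,fx=3,fy=3))
E
```

```text
[0.4656 0.3751] 9.2 223.6 1186
(array([ 4.65, -5.39, 13.03]), np.float64(-9.4))
[0.4623 0.2501] -0.3 185.3 1189
(array([-7.84, -5.67, 13.03]), np.float64(0.1))
[0.5996 0.233 ] 21.8 222.8 1224
(array([-9.5 ,  8.07, 13.03]), np.float64(-22.1))
```

View pics/ov3.png

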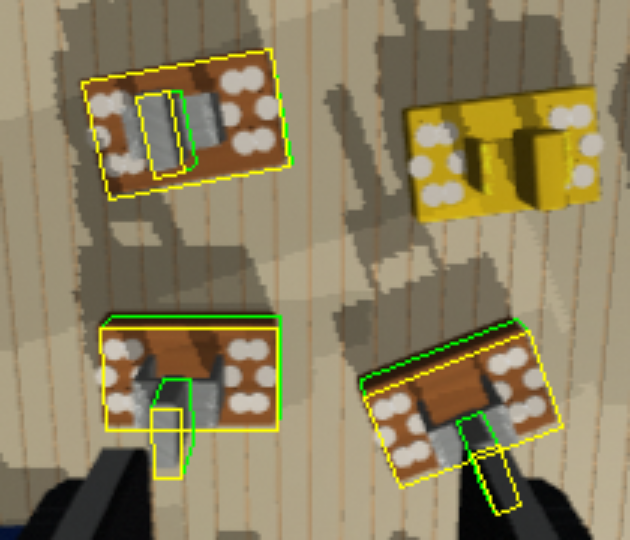

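Call:
play_rows:
  moves:
    - {"claw": 5,"delta_pos": [-7.8,-5.7,6],"twist": 0}
    - {"claw": 5,"delta_pos": [-7.8,-5.7,12],"twist": 0}
    - {"claw": 5,"delta_pos": [-7.8,-5.7,14],"twist": 0}
    - {"claw": 5,"delta_pos": [-7.8,-5.7,18],"twist": 0}
    - {"claw": 5,"delta_pos": [-7.8,-5.7,22],"twist": 0}
    - {"claw": 5,"delta_pos": [-7.8,-5.7,25.1],"twist": 0}
    - {"claw": 5,"delta_pos": [-7.8,-5.7,25.1],"twist": 0}
    - {"claw": 5,"delta_pos": [-7.8,-5.7,25.1],"twist": 0}
  force: 40

```text
clock: 9.68
tcp_pos: [0.4624, 0.2516, 0.0805]
orientation: [0.0, 0.708, 0.706, 0.001]
wrist_force: [0.7, -0.0, 1.0]
finger_gap: 0.0501
```

Call:
play_rows:
  moves:
    - {"claw": 0.8,"delta_pos": [0,0,0],"twist": 0}
    - {"claw": 0.8,"delta_pos": [0,0,0],"twist": 0}
    - {"claw": 0.8,"delta_pos": [0,0,0],"twist": 0}
    - {"claw": 0.8,"delta_pos": [0,0,0],"twist": 0}
    - {"claw": 0.8,"delta_pos": [0,0,0],"twist": 0}
    - {"claw": 0.8,"delta_pos": [0,0,0],"twist": 0}
    - {"claw": 0.8,"delta_pos": [0,0,0],"twist": 0}
    - {"claw": 0.8,"delta_pos": [0,0,-3],"twist": 0}
    - {"claw": 0.8,"delta_pos": [0,0,-5.2],"twist": 0}
    - {"claw": 0.8,"delta_pos": [0,0,-5.2],"twist": 0}
    - {"claw": 0.8,"delta_pos": [0,0,-5.2],"twist": 0}

```text
clock: 11.05
tcp_pos: [0.4608, 0.2516, 0.1301]
orientation: [-0.0, 0.708, 0.706, -0.001]
wrist_force: [-0.1, -0.2, -2.5]
finger_gap: 0.0113
```

```bash
python3 - <<'E'
from h import *
s=get_state(); print(s["tcp_pos"],s["orientation"],s["wrist_force"],s["finger_gap"])
print(move(.5329,.095,.131,-.5),move(.5306,-.245+.035+.03,.131,-.5))
E
```

```text
[0.46075599 0.25156026 0.13010667] [-3.46531176e-04  7.08054224e-01  7.06157651e-01 -6.83539115e-04] [-0.07271217 -0.1911649  -2.52010239] 0.011314907270268031
(array([-15.64,   7.26,  -0.09]), np.float64(0.3)) (array([-43.14,   7.1 ,  -0.08]), np.float64(0.3))
```

Call:
play_rows:
  moves:
    - {"claw": 0.8,"delta_pos": [-5,2.3,0],"twist": 0.3}
    - {"claw": 0.8,"delta_pos": [-10,4.6,0],"twist": 0.3}
    - {"claw": 0.8,"delta_pos": [-14,6.5,0],"twist": 0.3}
    - {"claw": 0.8,"delta_pos": [-15.6,7.25,0],"twist": 0.3}
    - {"claw": 0.8,"delta_pos": [-15.6,7.25,0],"twist": 0.3}
    - {"claw": 0.8,"delta_pos": [-15.6,7.25,0],"twist": 0.3}
    - {"claw": 0.8,"delta_pos": [-15.6,7.25,0],"twist": 0.3}

```text
clock: 11.92
tcp_pos: [0.5327, 0.0968, 0.1311]
orientation: [-0.0, 0.709, 0.705, -0.0]
wrist_force: [0.4, -0.3, -2.5]
finger_gap: 0.0112
```

```bash
python3 - <<'E'
from h import *
s=get_state(); print(s["tcp_pos"],s["orientation"],s["wrist_force"],s["finger_gap"])
im=snap("wrist","w4");sd=imaging.read_camera("side"); tp=imaging.read_camera("top")
out=np.zeros((600,640,3),np.uint8); out[:400]=im[:,:,::-1]
out[400:,:320]=cv2.resize(sd[150:250,240:400],None,fx=2,fy=2,interpolation=3)[:,:,::-1]; out[400:,320:]=cv2.resize(tp[150:250,230:390],None,fx=2,fy=2,interpolation=3)[:,:,::-1]
cv2.imwrite("pics/v4.png",out)
E
```

```text
[0.53274067 0.09684121 0.13112774] [-3.38630819e-04  7.09244858e-01  7.04962134e-01 -8.08143092e-05] [ 0.35588631 -0.27419641 -2.54515173] 0.011199572420002088
```

View pics/v4.png

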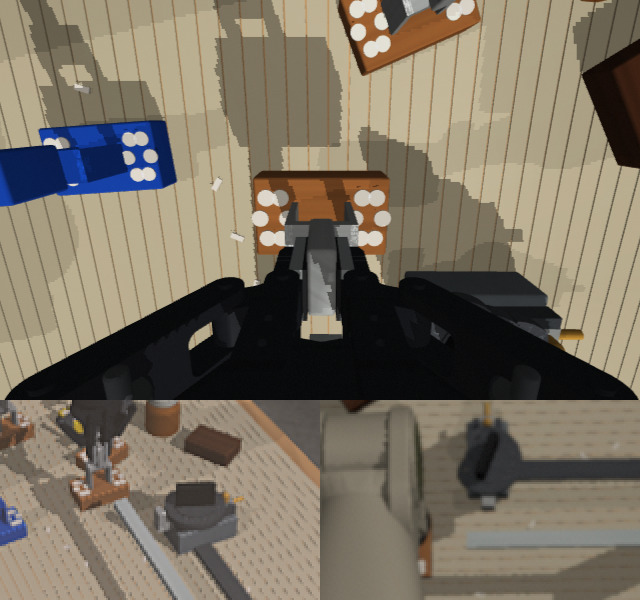

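The hanger hangs straight in the jaws, the bolt is back, and the rail end lines up.

Call:
play_rows:
  moves:
    - {"claw": 0.8,"delta_pos": [-2,0,0],"twist": 0}
    - {"claw": 0.8,"delta_pos": [-4,0,0],"twist": 0}
    - {"claw": 0.8,"delta_pos": [-5,0,0],"twist": 0}
    - {"claw": 0.8,"delta_pos": [-6,0,0],"twist": 0}
    - {"claw": 0.8,"delta_pos": [-7,0,0],"twist": 0}
    - {"claw": 0.8,"delta_pos": [-8,0,0],"twist": 0}
    - {"claw": 0.8,"delta_pos": [-9,0,0],"twist": 0}
    - {"claw": 0.8,"delta_pos": [-9,0,0],"twist": 0}

```text
clock: 13.08
tcp_pos: [0.5328, 0.0049, 0.1313]
orientation: [0.0, 0.71, 0.704, 0.0]
wrist_force: [-0.2, 0.1, -1.3]
finger_gap: 0.011
```

```bash
python3 - <<'E'
from h import *
s=get_state(); print(s["tcp_pos"],s["orientation"],s["wrist_force"],s["ft_torque"])
sd=imaging.read_camera("side"); im=imaging.read_camera("wrist")
out=np.zeros((400,800,3),np.uint8)
out[:400,:400]=cv2.resize(sd[160:260,270:370],None,fx=4,fy=4,interpolation=3)[:,:,::-1]; out[:,400:]=im[:,120:520,::-1]
cv2.imwrite("pics/v5.png",out)
E
```

```text
[0.53283047 0.00491713 0.13128341] [7.20548212e-07 7.10264190e-01 7.03935207e-01 7.54173149e-05] [-0.18181671  0.06627107 -1.26068965] [-0.00675154  0.00910674  0.00341657]
```

View pics/v5.png

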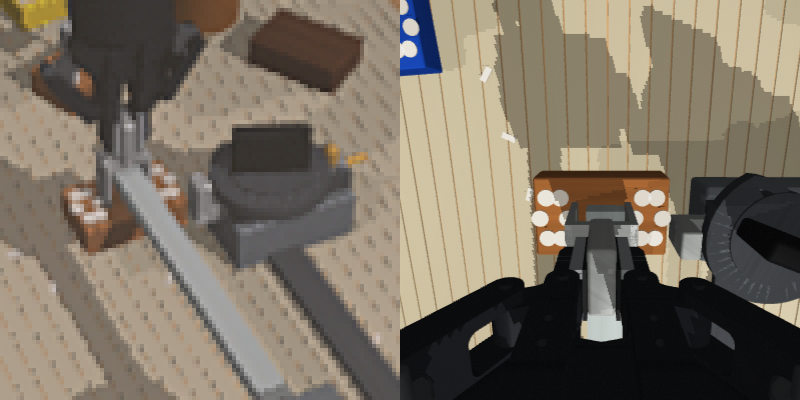

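Call:
play_rows:
  moves:
    - {"claw": 0.8,"delta_pos": [-2,0,0],"twist": 0}
    - {"claw": 0.8,"delta_pos": [-4,0,0],"twist": 0}
    - {"claw": 0.8,"delta_pos": [-6,0,0],"twist": 0}
    - {"claw": 0.8,"delta_pos": [-8,0,0],"twist": 0}
    - {"claw": 0.8,"delta_pos": [-11,0,0],"twist": 0}
    - {"claw": 0.8,"delta_pos": [-14,0,0],"twist": 0}
    - {"claw": 0.8,"delta_pos": [-17,0,0],"twist": 0}
    - {"claw": 0.8,"delta_pos": [-19,0,0],"twist": 0}
    - {"claw": 0.8,"delta_pos": [-21,0,0],"twist": 0}
    - {"claw": 0.8,"delta_pos": [-23.1,0,0],"twist": 0}
    - {"claw": 0.8,"delta_pos": [-23.1,0,0],"twist": 0}
    - {"claw": 0.8,"delta_pos": [-23.1,0,0],"twist": 0}

```text
clock: 14.68
tcp_pos: [0.5308, -0.2252, 0.1311]
orientation: [-0.0, 0.71, 0.704, 0.0]
wrist_force: [-0.9, 0.1, -2.6]
finger_gap: 0.0113
```

```bash
python3 - <<'E'
from h import *
s=get_state(); print(s["tcp_pos"],s["orientation"],s["wrist_force"],s["ft_torque"],s["joint_pos"])
E
```

```text
[ 0.5307627  -0.22517386  0.1311309 ] [-3.81916276e-04  7.09866497e-01  7.04336136e-01  1.34532288e-04] [-0.89150408  0.09147773 -2.57995541] [ 0.07355943  0.07609724 -0.00179255] [-5.40672671e-01  3.64022760e-01 -1.31737086e-01  1.07571061e+00
  4.48756127e-04  1.03794464e+00]
```

Call:
play_rows:
  moves:
    - {"claw": 0.8,"delta_pos": [0,0,0.6],"twist": 0}
    - {"claw": 0.8,"delta_pos": [0,0,1.0],"twist": 0}
    - {"claw": 0.8,"delta_pos": [0,0,1.0],"twist": 0}
    - {"claw": 2.5,"delta_pos": [0,0,1.0],"twist": 0}
    - {"claw": 3.5,"delta_pos": [0,0,1.0],"twist": 0}
    - {"claw": 3.5,"delta_pos": [0,0,1.0],"twist": 0}
    - {"claw": 3.5,"delta_pos": [0,0,1.0],"twist": 0}
    - {"claw": 3.5,"delta_pos": [0,0,-2],"twist": 0}
    - {"claw": 3.5,"delta_pos": [0,0,-6],"twist": 0}
    - {"claw": 4,"delta_pos": [0,0,-12],"twist": 0}
    - {"claw": 5,"delta_pos": [0,0,-18],"twist": 0}
    - {"claw": 5,"delta_pos": [0,0,-20],"twist": 0}

```text
clock: 16.18
tcp_pos: [0.532, -0.226, 0.3361]
orientation: [0.003, 0.71, 0.704, 0.001]
wrist_force: [0.5, -0.2, -0.6]
finger_gap: 0.05
```

Call:
play_rows:
  moves:
    - {"claw": 5,"delta_pos": [55.6,-0.7,0],"twist": 0}
    - {"claw": 5,"delta_pos": [55.6,-0.7,0],"twist": 0}
    - {"claw": 5,"delta_pos": [55.6,-0.7,0],"twist": 0}
    - {"claw": 5,"delta_pos": [55.6,-0.7,0],"twist": 0}
    - {"claw": 5,"delta_pos": [55.6,-0.7,0],"twist": 0}
    - {"claw": 5,"delta_pos": [55.6,-0.7,0],"twist": 0}
    - {"claw": 5,"delta_pos": [55.6,-0.7,0],"twist": 0}
    - {"claw": 5,"delta_pos": [55.6,-0.7,0],"twist": 0}
    - {"claw": 5,"delta_pos": [55.6,-0.7,0],"twist": 0}
    - {"claw": 5,"delta_pos": [55.6,-0.7,0],"twist": 0}
    - {"claw": 5,"delta_pos": [55.6,-0.7,0],"twist": 0}
    - {"claw": 5,"delta_pos": [55.6,-0.7,0],"twist": 0}

```text
clock: 17.68
tcp_pos: [0.5286, 0.3293, 0.3317]
orientation: [0.0, 0.711, 0.704, 0.0]
wrist_force: [0.9, -0.9, -0.4]
finger_gap: 0.0501
```

```bash
python3 - <<'E'
from h import *
im=snap("wrist","w6"); i=dict(imaging.camera_info("wrist")); s=get_state(); print(s["tcp_pos"],s["orientation"])
tp=snap("top","t6")
D=spotter.spot_in("wrist","hanger1"); print([(np.round(d["extent"]).tolist(),round(d["conf"],2)) for d in D])
P=[]
for g in((.4656,.3751),(.5996,.233)):
    uv=proj("",(*g,.028),i)
    try:
        p,f,n=fit(im,i,uv); P.append(p); print(p[:2].round(4),np.degrees(p[2]).round(1),f.round(1),n,move(p[0],p[1],.08,np.degrees(p[2])))
    except Exception as e: print("miss",uv,e)
o=overlay(im,i,P)
out=np.zeros((600,640,3),np.uint8); out[:400]=o; out[400:,:400]=cv2.resize(tp[170:270,240:440],None,fx=2,fy=2,interpolation=3)[:,:,::-1]
cv2.imwrite("pics/v6.png",out)
E
```

```text
[0.52862699 0.32915359 0.33176085] [1.18872458e-04 7.10628563e-01 7.03567337e-01 1.85016908e-04]
[([334.0, 194.0, 399.0, 251.0], 0.95), ([242.0, 109.0, 309.0, 156.0], 0.91), ([365.0, 0.0, 432.0, 78.0], 0.82), ([349.0, 118.0, 412.0, 165.0], 0.68), ([185.0, 265.0, 230.0, 292.0], 0.59), ([441.0, 169.0, 510.0, 229.0], 0.2)]
miss [275.86799824 132.81242257] attempt to get argmax of an empty sequence
[0.5999 0.2331] 22.1 214.9 1202 (array([-9.55,  7.21, 25.18]), np.float64(-22.7))
```

View pics/v6.png

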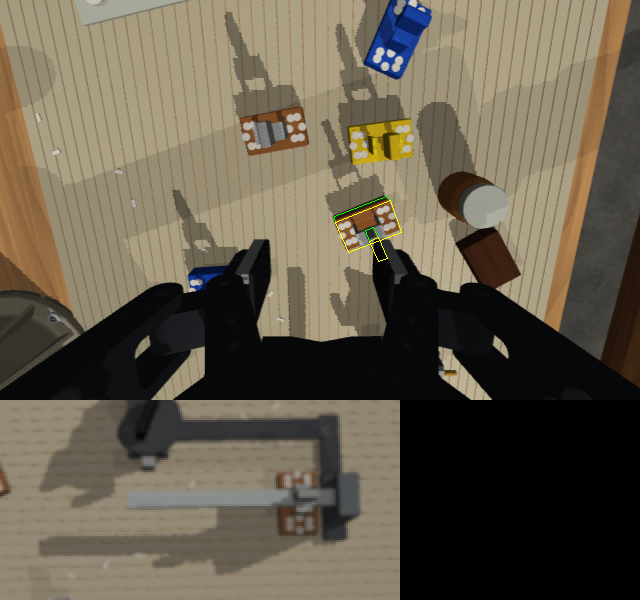

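Hanger A hangs on the rail near the post. The other two have not moved. Now hanger C, at (.600,.233) and 22°.

Call:
play_rows:
  moves:
    - {"claw": 5,"delta_pos": [-9.5,7.2,3],"twist": -10}
    - {"claw": 5,"delta_pos": [-9.5,7.2,8],"twist": -20}
    - {"claw": 5,"delta_pos": [-9.5,7.2,13],"twist": -22.7}
    - {"claw": 5,"delta_pos": [-9.5,7.2,14],"twist": -22.7}
    - {"claw": 5,"delta_pos": [-9.5,7.2,19],"twist": -22.7}
    - {"claw": 5,"delta_pos": [-9.5,7.2,23],"twist": -22.7}
    - {"claw": 5,"delta_pos": [-9.5,7.2,25.2],"twist": -22.7}
    - {"claw": 5,"delta_pos": [-9.5,7.2,25.2],"twist": -22.7}
    - {"claw": 5,"delta_pos": [-9.5,7.2,25.2],"twist": -22.7}

```text
clock: 18.95
tcp_pos: [0.6005, 0.2348, 0.0807]
orientation: [0.001, 0.558, 0.83, 0.001]
wrist_force: [-0.2, 0.8, 0.1]
finger_gap: 0.0504
```

Call:
play_rows:
  moves:
    - {"claw": 0.8,"delta_pos": [0,0,0],"twist": 0}
    - {"claw": 0.8,"delta_pos": [0,0,0],"twist": 0}
    - {"claw": 0.8,"delta_pos": [0,0,0],"twist": 0}
    - {"claw": 0.8,"delta_pos": [0,0,0],"twist": 0}
    - {"claw": 0.8,"delta_pos": [0,0,0],"twist": 0}
    - {"claw": 0.8,"delta_pos": [0,0,0],"twist": 0}
    - {"claw": 0.8,"delta_pos": [0,0,0],"twist": 0}
    - {"claw": 0.8,"delta_pos": [0,0,-3],"twist": 0}
    - {"claw": 0.8,"delta_pos": [0,0,-5.2],"twist": 0}
    - {"claw": 0.8,"delta_pos": [0,0,-5.2],"twist": 0}
    - {"claw": 0.8,"delta_pos": [0,0,-5.2],"twist": 0}

```text
clock: 20.32
tcp_pos: [0.5989, 0.2349, 0.1297]
orientation: [-0.001, 0.557, 0.83, -0.001]
wrist_force: [0.6, 0.1, -3.1]
finger_gap: 0.0114
```

```bash
python3 - <<'E'
from h import *
s=get_state(); print(s["tcp_pos"],s["orientation"],s["wrist_force"],s["finger_gap"])
print(move(.5332,.097,.131,-.5))
E
```

```text
[0.59890099 0.23491876 0.12973396] [-6.78807721e-04  5.57408592e-01  8.30237768e-01 -6.70801287e-04] [ 0.61193922  0.13179211 -3.08975304] 0.011365302568657901
(array([-10.28, -11.3 ,  -0.11]), np.float64(22.7))
```

Call:
play_rows:
  moves:
    - {"claw": 0.8,"delta_pos": [-2.5,-2.8,-0.1],"twist": 6}
    - {"claw": 0.8,"delta_pos": [-5,-5.6,-0.1],"twist": 12}
    - {"claw": 0.8,"delta_pos": [-7.5,-8.4,-0.1],"twist": 18}
    - {"claw": 0.8,"delta_pos": [-10.3,-11.3,-0.1],"twist": 22.7}
    - {"claw": 0.8,"delta_pos": [-10.3,-11.3,-0.1],"twist": 22.7}
    - {"claw": 0.8,"delta_pos": [-10.3,-11.3,-0.1],"twist": 22.7}
    - {"claw": 0.8,"delta_pos": [-10.3,-11.3,-0.1],"twist": 22.7}

```text
clock: 21.2
tcp_pos: [0.5342, 0.0977, 0.1318]
orientation: [-0.0, 0.709, 0.705, -0.0]
wrist_force: [-0.3, 0.0, -1.6]
finger_gap: 0.0115
```

```bash
python3 - <<'E'
from h import *
i=imaging.camera_info("wrist");im=snap("wrist","w7"); s=get_state(); print(s["tcp_pos"],s["orientation"],s["wrist_force"],s["finger_gap"])
print(move(.5323,.005,.131,-.5)); 
p,f,n=fit(im,i,(322,188),z=.0507); print(p,f,n,np.degrees(p[2]))
im4=cv2.imread("pics/w4.png")[:,:,::-1].copy();p,f,n=fit(im4,i,(322,188),z=.0507); print("first, same pose",p,f,n,np.degrees(p[2]))
E
```

```text
[0.53422141 0.09776191 0.13189026] [-1.76387505e-04  7.09401150e-01  7.04804922e-01 -1.35152198e-05] [ 0.5219887  -0.04888417 -2.85105128] 0.011421753989338567
(array([-9.28, -0.13,  0.09]), np.float64(0.1))
[ 0.53808297  0.09805151 -0.00735307] 360.5625 4757 -0.42129984022216105
first, same pose [ 0.53542579  0.09818628 -0.00666936] 335.0 4843 -0.382126149174552
```

Call:
play_rows:
  moves:
    - {"claw": 0.8,"delta_pos": [-1,-0.2,0.05],"twist": 0}
    - {"claw": 0.8,"delta_pos": [-3,-0.2,0.05],"twist": 0}
    - {"claw": 0.8,"delta_pos": [-5,-0.2,0.05],"twist": 0}
    - {"claw": 0.8,"delta_pos": [-6,-0.2,0.05],"twist": 0}
    - {"claw": 0.8,"delta_pos": [-7,-0.2,0.05],"twist": 0}
    - {"claw": 0.8,"delta_pos": [-8,-0.2,0.05],"twist": 0}
    - {"claw": 0.8,"delta_pos": [-9.2,-0.2,0.05],"twist": 0}
    - {"claw": 0.8,"delta_pos": [-9.2,-0.2,0.05],"twist": 0}

```text
clock: 22.25
tcp_pos: [0.5313, 0.0042, 0.1318]
orientation: [0.0, 0.71, 0.704, 0.0]
wrist_force: [-0.0, 0.4, -1.8]
finger_gap: 0.0112
```

```bash
python3 - <<'E'
from h import *
s=get_state(); print(s["tcp_pos"],s["orientation"],s["wrist_force"],s["ft_torque"])
sd=imaging.read_camera("side"); im=imaging.read_camera("wrist")
out=np.zeros((400,800,3),np.uint8)
out[:400,:400]=cv2.resize(sd[160:260,270:370],None,fx=4,fy=4,interpolation=3)[:,:,::-1]; out[:,400:]=im[:,120:520,::-1]
cv2.imwrite("pics/v7.png",out)
E
```

```text
[0.53132576 0.00421557 0.13180364] [2.69154362e-05 7.10299011e-01 7.03900070e-01 7.62578730e-05] [-0.02676812  0.36272301 -1.80462816] [ 0.03626497 -0.04716224  0.0542058 ]
```

View pics/v7.png

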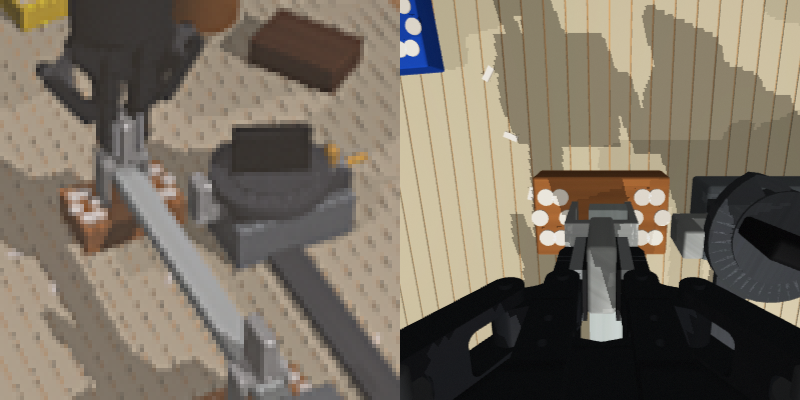

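Call:
play_rows:
  moves:
    - {"claw": 0.8,"delta_pos": [-2,0,0],"twist": 0}
    - {"claw": 0.8,"delta_pos": [-4,0,0],"twist": 0}
    - {"claw": 0.8,"delta_pos": [-6,0,0],"twist": 0}
    - {"claw": 0.8,"delta_pos": [-8,0,0],"twist": 0}
    - {"claw": 0.8,"delta_pos": [-10,0,0],"twist": 0}
    - {"claw": 0.8,"delta_pos": [-12,0,0],"twist": 0}
    - {"claw": 0.8,"delta_pos": [-14,0,0],"twist": 0}
    - {"claw": 0.8,"delta_pos": [-15.5,0,0],"twist": 0}
    - {"claw": 0.8,"delta_pos": [-16.2,0,0],"twist": 0}
    - {"claw": 0.8,"delta_pos": [-16.2,0,0],"twist": 0}
    - {"claw": 0.8,"delta_pos": [-16.2,0,0.6],"twist": 0}
    - {"claw": 0.8,"delta_pos": [-16.2,0,1.1],"twist": 0}

```text
clock: 23.85
tcp_pos: [0.5298, -0.1563, 0.1203]
orientation: [-0.0, 0.71, 0.705, 0.0]
wrist_force: [0.3, -0.1, -3.3]
finger_gap: 0.0111
```

Call:
play_rows:
  moves:
    - {"claw": 0.8,"delta_pos": [0,0,0],"twist": 0}
    - {"claw": 2.5,"delta_pos": [0,0,0],"twist": 0}
    - {"claw": 3.5,"delta_pos": [0,0,0],"twist": 0}
    - {"claw": 3.5,"delta_pos": [0,0,0],"twist": 0}
    - {"claw": 3.5,"delta_pos": [0,0,0],"twist": 0}
    - {"claw": 3.5,"delta_pos": [0,0,-3],"twist": 0}
    - {"claw": 3.5,"delta_pos": [0,0,-7],"twist": 0}
    - {"claw": 4,"delta_pos": [0,0,-13],"twist": 0}
    - {"claw": 5,"delta_pos": [0,0,-19],"twist": 0}
    - {"claw": 5,"delta_pos": [0,0,-21],"twist": 0}

```text
clock: 25.1
tcp_pos: [0.5311, -0.1576, 0.3354]
orientation: [0.003, 0.71, 0.704, 0.001]
wrist_force: [-0.1, 0.1, -0.7]
finger_gap: 0.0501
```

Call:
play_rows:
  moves:
    - {"claw": 5,"delta_pos": [49,-0.8,0],"twist": 0}
    - {"claw": 5,"delta_pos": [49,-0.8,0],"twist": 0}
    - {"claw": 5,"delta_pos": [49,-0.8,0],"twist": 0}
    - {"claw": 5,"delta_pos": [49,-0.8,0],"twist": 0}
    - {"claw": 5,"delta_pos": [49,-0.8,0],"twist": 0}
    - {"claw": 5,"delta_pos": [49,-0.8,0],"twist": 0}
    - {"claw": 5,"delta_pos": [49,-0.8,0],"twist": 0}
    - {"claw": 5,"delta_pos": [49,-0.8,0],"twist": 0}
    - {"claw": 5,"delta_pos": [49,-0.8,0],"twist": 0}
    - {"claw": 5,"delta_pos": [49,-0.8,0],"twist": 0}
    - {"claw": 5,"delta_pos": [49,-0.8,0],"twist": 0}

```text
clock: 26.48
tcp_pos: [0.5261, 0.3317, 0.3311]
orientation: [0.0, 0.71, 0.704, 0.0]
wrist_force: [0.7, 0.1, -0.8]
finger_gap: 0.0501
```

```bash
python3 - <<'E'
from h import *
im=snap("wrist","w8"); i=dict(imaging.camera_info("wrist")); s=get_state(); print(s["tcp_pos"],s["orientation"])
tp=snap("top","t8")
D=spotter.spot_in("wrist","hanger1"); print([(np.round(d["extent"]).tolist(),round(d["conf"],2)) for d in D])
P=[]
uv=proj("",(.4656,.3751,.028),i)+[0,12]; print(uv)
try:
    p,f,n=fit(im,i,uv); P.append(p); print(p[:2].round(4),np.degrees(p[2]).round(1),f.round(1),n,move(p[0],p[1],.08,np.degrees(p[2])))
except Exception as e: print("miss",uv,e)
o=overlay(im,i,P)
out=np.zeros((600,640,3),np.uint8); out[:400]=o; out[400:,:400]=cv2.resize(tp[170:270,240:440],None,fx=2,fy=2,interpolation=3)[:,:,::-1]
cv2.imwrite("pics/v8.png",out)
E
```

```text
[0.52616445 0.33160998 0.33125963] [1.33548106e-04 7.10599142e-01 7.03597047e-01 1.89550727e-04]
[([244.0, 110.0, 312.0, 156.0], 0.95), ([190.0, 267.0, 224.0, 289.0], 0.93), ([349.0, 119.0, 415.0, 166.0], 0.83), ([367.0, 0.0, 433.0, 81.0], 0.8)]
[277.68462791 146.59553894]
[0.4656 0.375 ] 9.6 224.8 1163 (array([ 4.26, -6.11, 25.13]), np.float64(-10.2))
```

View pics/v8.png

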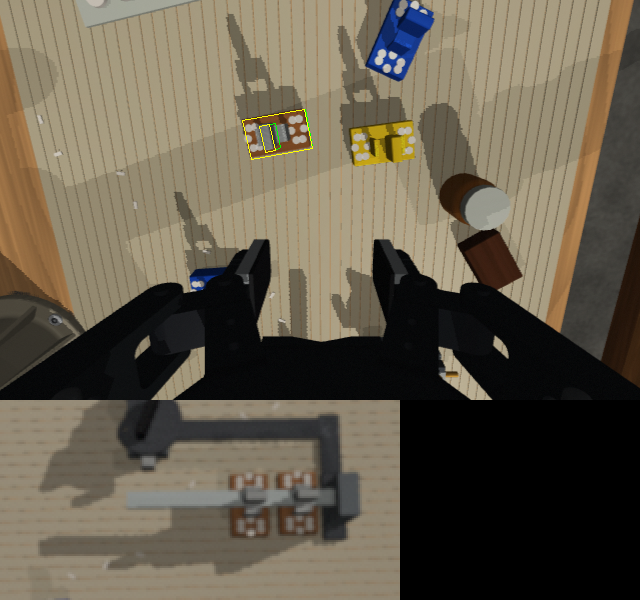

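Both hang, and the last one, at (.466,.375) and 9.6°, has not moved. No fourth hanger shows.

Call:
play_rows:
  moves:
    - {"claw": 5,"delta_pos": [4.2,-6.1,3],"twist": -10}
    - {"claw": 5,"delta_pos": [4.2,-6.1,8],"twist": -10}
    - {"claw": 5,"delta_pos": [4.2,-6.1,13],"twist": -10}
    - {"claw": 5,"delta_pos": [4.2,-6.1,14],"twist": -10}
    - {"claw": 5,"delta_pos": [4.2,-6.1,19],"twist": -10}
    - {"claw": 5,"delta_pos": [4.2,-6.1,23],"twist": -10}
    - {"claw": 5,"delta_pos": [4.2,-6.1,25.1],"twist": -10}
    - {"claw": 5,"delta_pos": [4.2,-6.1,25.1],"twist": -10}
    - {"claw": 5,"delta_pos": [4.2,-6.1,25.1],"twist": -10}

```text
clock: 27.75
tcp_pos: [0.467, 0.3761, 0.0821]
orientation: [0.001, 0.646, 0.763, 0.002]
wrist_force: [-0.2, 0.6, -0.1]
finger_gap: 0.0502
```

Call:
play_rows:
  moves:
    - {"claw": 0.8,"delta_pos": [0,0,0],"twist": 0}
    - {"claw": 0.8,"delta_pos": [0,0,0],"twist": 0}
    - {"claw": 0.8,"delta_pos": [0,0,0],"twist": 0}
    - {"claw": 0.8,"delta_pos": [0,0,0],"twist": 0}
    - {"claw": 0.8,"delta_pos": [0,0,0],"twist": 0}
    - {"claw": 0.8,"delta_pos": [0,0,0],"twist": 0}
    - {"claw": 0.8,"delta_pos": [0,0,0],"twist": 0}
    - {"claw": 0.8,"delta_pos": [0,0,-3],"twist": 0}
    - {"claw": 0.8,"delta_pos": [0,0,-5.2],"twist": 0}
    - {"claw": 0.8,"delta_pos": [0,0,-5.2],"twist": 0}
    - {"claw": 0.8,"delta_pos": [0,0,-5.2],"twist": 0}

```text
clock: 29.12
tcp_pos: [0.4647, 0.3751, 0.1304]
orientation: [-0.0, 0.646, 0.763, -0.001]
wrist_force: [-0.3, -0.2, -2.1]
finger_gap: 0.0114
```

```bash
python3 - <<'E'
from h import *
s=get_state(); print(s["tcp_pos"],s["orientation"],s["wrist_force"],s["finger_gap"])
print(move(.5329,.097,.131,-.5))
E
```

```text
[0.46466825 0.37513756 0.13039939] [-2.68403079e-04  6.45841971e-01  7.63470670e-01 -7.83035922e-04] [-0.32268879 -0.22347747 -2.06441507] 0.011374661784213683
(array([-28.56,   2.12,  -0.05]), np.float64(10.0))
```

Call:
play_rows:
  moves:
    - {"claw": 0.8,"delta_pos": [-5,0.4,0],"twist": 3}
    - {"claw": 0.8,"delta_pos": [-10,0.8,0],"twist": 6}
    - {"claw": 0.8,"delta_pos": [-15,1.2,0],"twist": 9}
    - {"claw": 0.8,"delta_pos": [-20,1.6,0],"twist": 10}
    - {"claw": 0.8,"delta_pos": [-25,1.9,0],"twist": 10}
    - {"claw": 0.8,"delta_pos": [-28.5,2.1,0],"twist": 10}
    - {"claw": 0.8,"delta_pos": [-28.5,2.1,0],"twist": 10}
    - {"claw": 0.8,"delta_pos": [-28.5,2.1,0],"twist": 10}
    - {"claw": 0.8,"delta_pos": [-28.5,2.1,0],"twist": 10}

```text
clock: 30.25
tcp_pos: [0.5325, 0.0989, 0.1312]
orientation: [-0.0, 0.709, 0.705, -0.0]
wrist_force: [0.2, -0.8, -1.2]
finger_gap: 0.0114
```

```bash
python3 - <<'E'
from h import *
i=imaging.camera_info("wrist");im=snap("wrist","w9"); s=get_state(); print(s["tcp_pos"],s["orientation"],s["wrist_force"],s["finger_gap"])
print(move(.5318,.005,.131,-.5)); 
p,f,n=fit(im,i,(322,188),z=.0507); print(p,f,n,np.degrees(p[2]))
E
```

```text
[0.53264175 0.09897497 0.13140799] [-3.49876765e-04  7.09322045e-01  7.04884446e-01 -1.80760093e-04] [-0.04728955  0.62883114 -1.52020489] 0.011078444644075789
(array([-9.4 , -0.03,  0.04]), np.float64(0.1))
[ 0.53384802  0.09940105 -0.00632334] 325.0 4835 -0.36230054212557633
```

Call:
play_rows:
  moves:
    - {"claw": 0.8,"delta_pos": [-1,0,0],"twist": 0}
    - {"claw": 0.8,"delta_pos": [-3,0,0],"twist": 0}
    - {"claw": 0.8,"delta_pos": [-5,0,0],"twist": 0}
    - {"claw": 0.8,"delta_pos": [-6,0,0],"twist": 0}
    - {"claw": 0.8,"delta_pos": [-7,0,0],"twist": 0}
    - {"claw": 0.8,"delta_pos": [-8,0,0],"twist": 0}
    - {"claw": 0.8,"delta_pos": [-9.4,0,0],"twist": 0}
    - {"claw": 0.8,"delta_pos": [-9.4,0,0],"twist": 0}

```text
clock: 31.3
tcp_pos: [0.5325, 0.003, 0.1318]
orientation: [0.0, 0.71, 0.704, 0.0]
wrist_force: [0.2, 0.8, -1.7]
finger_gap: 0.0113
```

Call:
play_rows:
  moves:
    - {"claw": 0.8,"delta_pos": [-1.5,0,0],"twist": 0}
    - {"claw": 0.8,"delta_pos": [-3,0,0],"twist": 0}
    - {"claw": 0.8,"delta_pos": [-4.5,0,0],"twist": 0}
    - {"claw": 0.8,"delta_pos": [-6,0,0],"twist": 0}
    - {"claw": 0.8,"delta_pos": [-7.5,0,0],"twist": 0}
    - {"claw": 0.8,"delta_pos": [-8.5,0,0],"twist": 0}
    - {"claw": 0.8,"delta_pos": [-9.5,0,0],"twist": 0}
    - {"claw": 0.8,"delta_pos": [-9.5,0,0],"twist": 0}
    - {"claw": 0.8,"delta_pos": [-9.5,0,0],"twist": 0}

```text
clock: 32.42
tcp_pos: [0.5316, -0.0908, 0.1317]
orientation: [-0.0, 0.71, 0.704, 0.0]
wrist_force: [-0.1, 0.4, -2.0]
finger_gap: 0.0113
```

```bash
python3 - <<'E'
from h import *
s=get_state(); print(s["tcp_pos"],s["orientation"],s["wrist_force"],s["ft_torque"],s["finger_gap"])
E
```

```text
[ 0.53156687 -0.0908034   0.13174663] [-1.79192462e-04  7.09843617e-01  7.04359281e-01  1.02784855e-04] [-0.11314533  0.3626403  -1.96406187] [ 0.01299309 -0.03235327  0.02176499] 0.01134592935627347
```

Call:
play_rows:
  moves:
    - {"claw": 0.8,"delta_pos": [0,0,0.6],"twist": 0}
    - {"claw": 0.8,"delta_pos": [0,0,1.05],"twist": 0}
    - {"claw": 0.8,"delta_pos": [0,0,1.05],"twist": 0}
    - {"claw": 2.5,"delta_pos": [0,0,1.05],"twist": 0}
    - {"claw": 3.5,"delta_pos": [0,0,1.05],"twist": 0}
    - {"claw": 3.5,"delta_pos": [0,0,1.05],"twist": 0}
    - {"claw": 3.5,"delta_pos": [0,0,1.05],"twist": 0}
    - {"claw": 3.5,"delta_pos": [0,0,-2],"twist": 0}
    - {"claw": 3.5,"delta_pos": [0,0,-6],"twist": 0}
    - {"claw": 4,"delta_pos": [0,0,-12],"twist": 0}
    - {"claw": 5,"delta_pos": [0,0,-18],"twist": 0}
    - {"claw": 5,"delta_pos": [0,0,-20],"twist": 0}

```text
clock: 33.92
tcp_pos: [0.5328, -0.0915, 0.3363]
orientation: [0.003, 0.71, 0.704, 0.002]
wrist_force: [1.1, 0.2, -0.0]
finger_gap: 0.0503
```

Call:
play_rows:
  moves:
    - {"claw": 5,"delta_pos": [7.5,12.3,0],"twist": 0}
    - {"claw": 5,"delta_pos": [7.5,12.3,0],"twist": 0}
    - {"claw": 5,"delta_pos": [7.5,12.3,0],"twist": 0}
    - {"claw": 5,"delta_pos": [7.5,12.3,0],"twist": 0}
    - {"claw": 5,"delta_pos": [7.5,12.3,0],"twist": 0}
    - {"claw": 5,"delta_pos": [7.5,12.3,0],"twist": 0}

```text
clock: 34.67
tcp_pos: [0.6545, -0.0178, 0.3326]
orientation: [0.0, 0.71, 0.704, 0.0]
wrist_force: [-0.3, -0.8, -0.1]
finger_gap: 0.0499
```

```bash
python3 - <<'E'
from h import *
np.set_printoptions(precision=4,suppress=True)
im=snap("wrist","w10"); s=get_state(); print(s["tcp_pos"],s["orientation"],s["joint_pos"])
tp=snap("top","t10"); sd=snap("side","s10")
g=im.astype(int).sum(2); m=((g<72)).astype(np.uint8); m[:100]=0;m[235:]=0;m[:,:270]=0;m[:,370:]=0
m=cv2.morphologyEx(m,cv2.MORPH_OPEN,np.ones((4,4),np.uint8))
n,l,st,_=cv2.connectedComponentsWithStats(m); k=1+st[1:,4].argmax(); 
pts=np.argwhere(l==k)[:,::-1]; W=np.array([ray("wrist",u,v,.118)[:2] for u,v in pts]).astype(np.float32)
print(st[k],cv2.minAreaRect(W*1000))
out=np.zeros((600,800,3),np.uint8); out[:400,:640]=im[:,:,::-1]
out[400:,:400]=cv2.resize(tp[170:270,240:440],None,fx=2,fy=2,interpolation=3)[:,:,::-1]
out[400:,400:]=cv2.resize(sd[190:290,250:450],None,fx=2,fy=2,interpolation=3)[:,:,::-1]
cv2.imwrite("pics/v10.png",out)
E
```

```text
[ 0.6545 -0.0178  0.3327] [0.0003 0.7103 0.7039 0.0003] [-0.1497  0.4913  0.5586  1.6372  0.      1.4302]
[296 154  52  31 819] ((656.8472290039062, -9.517375946044922), (18.432580947875977, 62.60725402832031), 67.89887237548828)
```

View pics/v10.png

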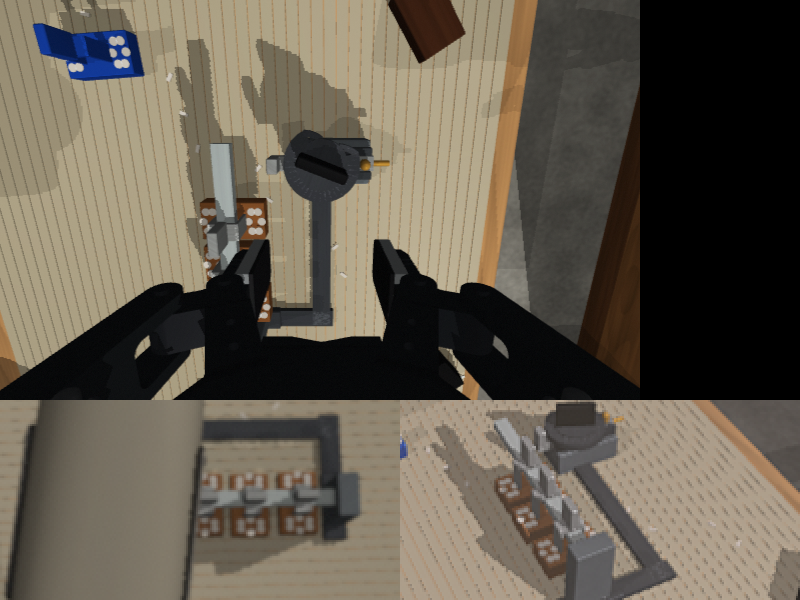

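All three hang on the rail inside the bolt, with the lowest block's end at (235,200), and the knob bar is at (323,169). I'll grip the knob and turn it back.

Call:
play_rows:
  moves:
    - {"claw": 5,"delta_pos": [1,0,0],"twist": -67.5}
    - {"claw": 5,"delta_pos": [1,0,2],"twist": -67.5}
    - {"claw": 5,"delta_pos": [1,0,4],"twist": -67.5}
    - {"claw": 5,"delta_pos": [1,0,6],"twist": -67.5}
    - {"claw": 5,"delta_pos": [1,0,8],"twist": -67.5}
    - {"claw": 5,"delta_pos": [1,0,10],"twist": -67.5}
    - {"claw": 5,"delta_pos": [1,0,14],"twist": -67.5}
    - {"claw": 5,"delta_pos": [1,0,18],"twist": -67.5}
    - {"claw": 5,"delta_pos": [1,0,22],"twist": -67.5}
    - {"claw": 5,"delta_pos": [1,0,24.3],"twist": -67.5}
    - {"claw": 5,"delta_pos": [1,0,24.3],"twist": -67.5}
    - {"claw": 5,"delta_pos": [1,0,24.3],"twist": -67.5}

```text
clock: 36.33
tcp_pos: [0.656, -0.0073, 0.0902]
orientation: [0.001, 0.199, 0.98, 0.0]
wrist_force: [-0.1, -1.0, 0.7]
finger_gap: 0.0497
```

Call:
play_rows:
  moves:
    - {"claw": 1,"delta_pos": [0,0,0],"twist": 0}
    - {"claw": 1,"delta_pos": [0,0,0],"twist": 0}
    - {"claw": 1,"delta_pos": [0,0,0],"twist": 0}
    - {"claw": 1,"delta_pos": [0,0,0],"twist": 0}
    - {"claw": 1,"delta_pos": [0,0,0],"twist": 0}
    - {"claw": 1,"delta_pos": [0,0,0],"twist": 0}
    - {"claw": 1,"delta_pos": [0,0,0],"twist": 0}
  force: 40

```text
clock: 37.2
tcp_pos: [0.6546, -0.011, 0.0908]
orientation: [0.0, 0.201, 0.98, -0.003]
wrist_force: [-6.2, -11.7, 6.4]
finger_gap: 0.0135
```

```bash
python3 - <<'E'
from h import *
s=get_state(); print(s["tcp_pos"],s["orientation"],s["wrist_force"],s["ft_torque"],s["finger_gap"])
print(move(*s["tcp_pos"],-.5))
E
```

```text
[ 0.6546468  -0.01099846  0.09075025] [ 4.76603361e-04  2.00513243e-01  9.79685235e-01 -3.32441994e-03] [ -6.18869495 -11.66940699   6.43340629] [-1.97505252  1.11247623 -0.0683708 ] 0.013454475303440318
(array([0., 0., 0.]), np.float64(67.4))
```

Call:
play_rows:
  moves:
    - {"claw": 1,"delta_pos": [-0.1,-0.4,0],"twist": 0}
    - {"claw": 1,"delta_pos": [-0.1,-0.4,0],"twist": 7}
    - {"claw": 1,"delta_pos": [-0.1,-0.4,0],"twist": 14}
    - {"claw": 1,"delta_pos": [-0.1,-0.4,0],"twist": 21}
    - {"claw": 1,"delta_pos": [-0.1,-0.4,0],"twist": 28}
    - {"claw": 1,"delta_pos": [-0.1,-0.4,0],"twist": 35}
    - {"claw": 1,"delta_pos": [-0.1,-0.4,0],"twist": 42}
    - {"claw": 1,"delta_pos": [-0.1,-0.4,0],"twist": 49}
    - {"claw": 1,"delta_pos": [-0.1,-0.4,0],"twist": 56}
    - {"claw": 1,"delta_pos": [-0.1,-0.4,0],"twist": 62}
    - {"claw": 1,"delta_pos": [-0.1,-0.4,0],"twist": 67.4}
    - {"claw": 1,"delta_pos": [-0.1,-0.4,0],"twist": 67.4}

```text
clock: 38.7
tcp_pos: [0.6548, -0.011, 0.0908]
orientation: [0.001, 0.71, 0.705, 0.0]
wrist_force: [-3.3, 1.0, 6.5]
finger_gap: 0.0131
```

Call:
play_rows:
  moves:
    - {"claw": 1,"delta_pos": [0,0,0],"twist": 0}
    - {"claw": 1,"delta_pos": [0,0,0],"twist": 0}
    - {"claw": 5,"delta_pos": [0,0,0],"twist": 0}
    - {"claw": 5,"delta_pos": [0,0,0],"twist": 0}
    - {"claw": 5,"delta_pos": [0,0,0],"twist": 0}
    - {"claw": 5,"delta_pos": [0,0,0],"twist": 0}
    - {"claw": 5,"delta_pos": [0,0,-6],"twist": 0}
    - {"claw": 5,"delta_pos": [0,0,-12],"twist": 0}
    - {"claw": 5,"delta_pos": [0,0,-18],"twist": 0}
    - {"claw": 5,"delta_pos": [0,0,-24],"twist": 0}
    - {"claw": 5,"delta_pos": [0,0,-24],"twist": 0}
    - {"claw": 5,"delta_pos": [0,0,-24],"twist": 0}

```text
clock: 40.2
tcp_pos: [0.6548, -0.0112, 0.3284]
orientation: [0.0, 0.709, 0.705, 0.0]
wrist_force: [-0.3, -0.3, -0.4]
finger_gap: 0.0499
```

```bash
python3 - <<'E'
from h import *
im=snap("wrist","w11"); s=get_state(); print(s["tcp_pos"],s["orientation"],s["clock"])
i=imaging.camera_info("wrist"); sd=snap("side","s11")
print([(d["extent"],round(d["conf"],2)) for d in spotter.spot_in("side","bolt_nose")])
for n,b in dict(dropped=.034,back=.050).items(): print(n,proj("",(.5320+b,-.0065,.086),i))
out=np.zeros((600,800,3),np.uint8); out[:400]=cv2.resize(im[120:260,160:440],(800,400),interpolation=3)[:,:,::-1]
out[400:,:400]=cv2.resize(sd[190:290,250:450],None,fx=2,fy=2,interpolation=3)[:,:,::-1]
cv2.imwrite("pics/v11.png",out)
E
```

```text
[ 0.65429385 -0.01108654  0.32719641] [-9.49198203e-04  7.09304423e-01  7.04901351e-01 -6.48464899e-04] 40.25
[([312.4, 197.2, 352.5, 217.4], 0.5)]
dropped [250.64872189 169.14914275]
back [263.49374322 169.06058056]
```

View pics/v11.png

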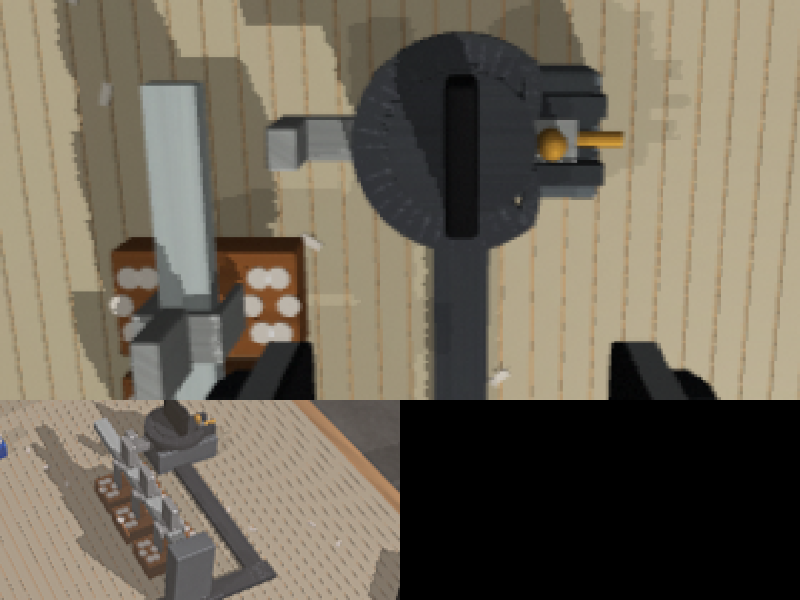

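```bash
python3 - <<'E'
import cv2,numpy as np
for f in("w1","w11"):
    g=cv2.imread(f"pics/{f}.png").astype(int).sum(2)
    for r in(160,166,170,174): print(f,r,g[r,244:262].tolist())
    for r in(150,180): 
        row=g[r]; d=np.where(row[300:340]<75)[0]+300; print("bar",r,d[0],d[-1])
E
```

```text
w1 160 [424, 458, 460, 458, 459, 458, 406, 281, 325, 322, 320, 327, 340, 344, 345, 351, 360, 303]
w1 166 [399, 460, 457, 455, 457, 458, 427, 338, 343, 381, 383, 379, 378, 384, 381, 386, 387, 352]
w1 170 [403, 446, 456, 456, 452, 458, 459, 428, 367, 402, 398, 395, 385, 379, 381, 385, 389, 371]
w1 174 [440, 419, 459, 457, 459, 459, 459, 435, 393, 426, 441, 438, 437, 445, 450, 442, 443, 446]
bar 150 313 324
bar 180 314 325
w11 160 [261, 288, 309, 308, 311, 307, 313, 310, 309, 371, 473, 436, 388, 468, 413, 288, 283, 286]
w11 166 [289, 265, 307, 310, 306, 305, 308, 305, 292, 312, 410, 411, 414, 413, 424, 430, 430, 427]
w11 170 [298, 282, 300, 306, 310, 309, 307, 305, 292, 308, 391, 390, 386, 390, 390, 395, 400, 410]
w11 174 [292, 263, 290, 309, 306, 307, 310, 308, 286, 287, 393, 405, 396, 388, 390, 397, 402, 401]
bar 150 316 326
bar 180 316 326
```

The knob bar is parallel to the rail (within about 2°). The nose edge is 67.9 px from the bar, against 68.3 px at the start with the bolt dropped; drawn back, it would be about 13 px different. So the bolt is dropped.

```bash
python3 - <<'E'
from h import *
print(env.hand_in())
E
```

```text
the job is handed in; nothing more can be done
None
```

The job is done and handed in at about 40 s on the robot's clock: all three hangers hang on the rail, shut in by the bolt. Only three brown hangers were on the bench, and no fourth showed in any picture.

- **Opening:** I turned the knob about 68° counterclockwise, and the picture showed the bolt held back.
- **Threading:** I hung the hangers at about 37, 105 and 172 mm from the post. The wrist force stayed below about 4 N while threading and sliding.
- **Closing:** I turned the knob back until its bar was parallel to the rail, then let go and lifted the gripper clear.

**Last checks:**
- **Hangers:** The three blocks hang on the rail, well inside the bolt.
- **Bolt:** The knob bar is within about 2° of the rail. The nose sits where it did at the start, to about 1 px. Against the calibrated position it is about 3 px (3.5 mm) off, more than the stated 2 mm. I put that down to my estimate of the rail's position, since drawn back it would be about 13 px off.
- **Bystanders:** In the last views I had, the jar, offcut and the blue and yellow look-alikes had not visibly moved. I did not measure them or re-check the handpiece, but the arm never worked near it.

One hanger sat about 2.7 mm to the side in the grip, so I shifted the tool by 2 mm before threading it. I saw no hanger knocked aside.

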